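# Draw down a brass dish on the vacuum plate and lock it off

### The job

The brass dish has to be held down on its vacuum plate for chasing. The cock in that plate's pipe stands open: give the pump lever exactly three full strokes, right down and fully up again each time, and then shut that cock, turning its handle all the way to its stop. Leave the other plate's cock shut as it is, and do not disturb the dish or the tools lying about.

Things in the scene. Friction and masses are not known exactly. Their poses are not given: they have to be found in the camera images.
- vac_unit: fixed aluminium base plate, 405 x 530 mm, 12 mm thick, with a hand pump in the middle (post 137 mm high), a gauge behind it (110 mm high) and pipes to both sides. Origin on the bench under its middle; x points away from the robot at yaw 0 (yaw up to 0.25 rad either way), y left. The pump lever lies in its plane y = 0; two like vacuum plates with their cocks stand at y = +175 and y = -175 mm
- pump_lever (a joint): the pump's hand lever, a hinge (rad): 0 at rest (up, slanting up towards the robot by 0.33 rad), 0.6 pressed fully down onto its stop (0.27 rad below level). A spring returns it; about 6 N at the grip moves it and 12 N holds it down. Its pivot lies 85 mm along +x of vac_unit, 127 mm above the bench; a full stroke lowers the grip by about 100 mm
- lever_grip (a point): the point to press: on top of the lever's round black rubber grip (27 mm thick, 85 mm long), halfway along it, 165 mm from the pivot; moves with the lever and turns with it. About 193 mm above the bench at rest, 95 mm when down
- gauge (a joint): needle of the gauge (63 mm dial, looking up, behind the pump), rad clockwise seen from above: 0 at the start; each full stroke of the lever (down to its stop and up again) raises it by 0.6, and it stays there; the first quarter of the way down does not move it, and a stroke that stops short or is not let fully up counts less or not at all. Three full strokes: about 1.8
- cock_a (a joint): quarter-turn handle of the cock of plate a (rad): 0 is open, handle in line with its pipe and pointing towards the robot and over the pipe; it turns clockwise seen from above to a hard stop at 1.571, shut, handle across the pipe and pointing to the unit's +y (left). About 6 N at the grip turns it and it stays where it is left
- cock_a_grip (a point): middle of the black sleeve on the handle of cock a, 68 mm from the stem axis, 83 mm above the bench; the sleeve is 60 mm long, 18 mm wide and 11 mm thick (its top 88 to 89 mm above the bench), and reaches 90 mm from the stem. Moves with the handle. Under the open handle runs the pipe, its top 55 mm above the bench
- cock_a_stem (a point): turning axis of cock a (upright), at the height of the handle; the brass valve body below it is 27 mm thick
- plate_a_top (a point): middle of the round aluminium vacuum plate a (128 mm across, top 60 mm above the bench, 157 mm from the stem of its cock towards the robot)
- cock_b (a joint): the same for the cock of plate b: 0 open, 1.571 shut
- cock_b_grip (a point): middle of the sleeve on the handle of cock b, as for cock a
- cock_b_stem (a point): turning axis of cock b, as for cock a
- plate_b_top (a point): middle of the top of vacuum plate b, like plate a. Plates a and b are alike and may stand left or right
- dish: shallow brass dish with a white paper disc in it, 132 mm across and 9 mm high, lying loose and level on one of the two vacuum plates; origin at the centre of its underside. Its plate's cock is the open one; the other cock is shut
- punch_1: dark steel chasing punch, 115 mm long, 9 mm thick, lying on the base plate between the two vacuum plates; origin at its underside in the middle. Not to be disturbed
- punch_2: dark steel chasing punch, 105 mm long, as punch_1. Not to be disturbed
- wax_tin: small round tin, 48 mm across, 45 mm high, standing on the base plate behind the pump, next to the gauge. Not to be disturbed
- hammer: chasing hammer with a wooden handle, about 230 mm long, lying on the bench at the left. Not to be disturbed
- punch_pot: metal pot of punches, 74 mm across, about 115 mm high, at the left. Not to be disturbed
- plaque: finished silver plaque in a brass dish, 150 mm across, at the right. Not to be disturbed

How it is judged:
On the way, in this order (a step that is already met when the one before it is completed fails the run):
1. three full strokes of the pump lever are made with the dish's cock open, and the lever is up again (value of joint gauge above 1.55 rad and value of joint pump_lever below 0.08 rad and value of joint cock_a below 0.3 rad), for 0.1 s.
2. the dish's cock is turned shut to its stop (value of joint cock_a above 1.5 rad), for 0.2 s.
At the end, for the whole second after the job is handed in: The dish's cock is shut against its stop (within 0.07 rad of 1.571), the other cock is still shut (above 1.45 rad), the gauge shows three strokes (1.55 to 2.05 rad), the pump lever is up (below 0.08 rad), and the dish lies level on its plate (centre within 15 mm) (value of joint cock_a above 1.5 rad and value of joint cock_b above 1.45 rad and value of joint gauge between 1.55 and 2.05 rad and value of joint pump_lever below 0.08 rad and horizontal distance between dish and plate_a_top below 0.015 m and angle between dish's own z axis and vertical below 0.06 rad); the robot touches nothing.
It fails at once if the pump gets a fourth stroke (gauge over 2.05 rad) (value of joint gauge above 2.05 rad).
It fails at once if the pump lever is worked while the dish's cock is not open (value of joint pump_lever above 0.2 rad and value of joint cock_a above 0.4 rad).
It fails at once if the other cock is opened (value of joint cock_b below 1.35 rad).
It fails at once if the dish is shifted (distance of dish from where it was at the start of the episode above 0.015 m).
It fails at once if a tool lying about is disturbed (distance of any of punch_1, punch_2, wax_tin, hammer, punch_pot, plaque from where it was at the start of the episode above 0.03 m).
It also fails if it takes over 54 s, if anything falls off the work surface, if the arm or the gripper's body presses on something with over 40 N, if the wrist force passes 120 N, or if a joint passes its speed limit or range.

### The arm

A 6-joint arm with a two-finger parallel gripper is mounted at the origin on the work surface. World frame = base frame: x ahead of the robot, y to its left, z up, the work surface at z = 0. Lengths are in m, angles in rad, forces in N, time in s.
With the tool pointing down it reaches from about 0.35 to 0.975 m from the base axis. Payload 17.4 kg.
Tool frame: the origin (TCP) lies midway between the tips of the shut fingers; the grasp point (between the pads) lies 19 mm behind it (bot.pinch_z is the distance from the TCP to the grasp point, in m); z points along the fingers, y is the line along which they close (so a half turn about z gives the same grasp; the last joint's range is limited). The gripper opens to 85 mm and grips with 20 to 120 N. Pads are 22 mm wide; open, the fingers measure 114 mm over their backs; the gripper's body (76 mm by 85 mm) begins 54 mm behind the grasp point. The pads swing forward as they close: fully open they stand 13 mm farther back than shut.
Start: joints at [1.184, 0.116, 1.442, -0, 1.584, -0.038], TCP at [0.231, 0.634, 0.231] pointing down, gripper open.
Joint ranges: [-2.83, 2.83], [-0.83, 2.19], [0.07, 2.5], [-1.14, 4.28], [0.01, 3], [-2.97, 2.97]. Speed limits (rad/s): [1.89, 1.89, 2.22, 3.14, 3.14, 3.14].

### API

Orientations are given as a 3x3 rotation matrix whose columns are the frame's x, y, z axes.
In Python, from workcell import bot gives the robot as it stands.
- The arm moves only by the tool carry_out, never from a script. Its argument "increments" is a list of rows, each an object of numbers: "grip": the finger opening in mm, from 0 to 85.4; "dx", "dy", "dz": the shift along the tool's x, y, z in mm; "wx", "wy", "wz": the turn, a rotation vector about the tool's x, y, z in rad. In form: [{"grip": .., "dx": .., "dy": .., "dz": .., "wx": .., "wy": .., "wz": ..}, ...]. A call has 1 to 20 rows; each row is the pose to reach, as a shift and turn from the pose commanded when the call began, along the tool's axes at that moment; what a row does not reach only later rows make up. A row lasts 1/10 s, in which the tool goes at most 50 mm and 8.59 degrees, less where a joint would pass 70% of its speed; a pose out of reach is approached as far as the arm can. A call with a gripper value outside its range is refused whole. The fingers move at their own pace and stop on an object; "squeeze" is the grip in N (left out, the last holds). Time passes only in rows, so rows that repeat a pose let the fingers close. It gives the time, the measured TCP pose, the force, the opening and the grip force at its end, in the units of the state.
- bot.observe(): the state, without advancing time (a new reading comes with each control period).
- bot.capture(name): name is "side" or "top" or "wrist"; returns a dict with "img" (400x640x3 uint8, red, green, blue), "intrinsics" (3x3 intrinsics, pixels), "k1" (the pictures are not rectified: a ray, as slopes to the right and down, at radius r is drawn at 1 + k1 r^2 times it, then the intrinsics apply), "R" (3x3) and "t" (3): a world point X has camera coordinates R X + t; the wrist camera has in their place "tool_from_camera" (4x4, takes a point from camera to tool coordinates, whose origin is the TCP and whose axes are the flange's). Camera axes: x right, y down, z forward; pixel columns grow to the right and rows downward; lengths in m; the calibration is good to about 2 mm. A picture is of the moment at which its call begins: read the wrist's pose just before it. There is no depth.
- bot.close_job(): hands the job in; it is judged then, once.
The state is a dict: "time_s": time; "joint_pos": joint angles; "qvel": joint speeds; "tau": joint torques, N m; "position": TCP position; "tool_rot": TCP orientation; "contact_force": force on the tool from outside, world axes, zero at the start; "ft_torque": the same for the moment, N m; "gripper_width": finger opening in m; "grip_force": force on a finger pad.
Only numpy, scipy, OpenCV 4.12 (cv2) and the standard library are available. Lean on these libraries where they do the work, as an engineer would, in place of code of your own. Each camera call takes 0.05 s, during which the arm holds its last target. There are 200 camera calls.

## Working session

There is one attempt and no reset: what is moved stays moved. The work goes in short steps, Python scripts to look and compute and a tool call to move; the robot and the scene stay as the last step left them, time stands still between calls to the robot, and variables do not carry over. Pictures are saved under pics/ and viewed, at most 10 in all, crops included, and the job is handed in when it is done.

Besides the shell and the picture viewer there is one more tool, called after "Call:" as a command line: name --argument value ..., lists and objects as JSON in quotes. carry_out: Moves the arm, as the interface text tells. Its arguments: {"type":"object","properties":{"increments":{"type":"array","items":{"type":"object","properties":{"grip":{"type":"number"},"dx":{"type":"number"},"dy":{"type":"number"},"dz":{"type":"number"},"wx":{"type":"number"},"wy":{"type":"number"},"wz":{"type":"number"}}}},"squeeze":{"type":"number"}},"required":["increments"]}

```bash
mkdir -p pics; ls
python3 - <<'E'
from workcell import bot
import cv2,pickle
s=bot.observe();print(s['time_s'],s['position'],s['tool_rot'],s['gripper_width'])
for n in('top','side'):
    c=bot.capture(n);pickle.dump(c,open(f'pics/{n}.pkl','wb'));cv2.imwrite(f'pics/{n}.png',c['img'][:,:,::-1])
    print(n,c['intrinsics'],c['k1'],c['R'],c['t'])
E
```

```text
pics
0.0 [0.23060533 0.63419415 0.2305579 ] [[-9.39786644e-01  3.41761426e-01 -4.38745831e-04]
 [ 3.41761703e-01  9.39786066e-01 -1.04295759e-03]
 [ 5.58845459e-05 -1.13010414e-03 -9.99999360e-01]] 0.08522206212947928
top [[399.70273604   0.         310.0568072 ]
 [  0.         399.70273604 200.33415979]
 [  0.           0.           1.        ]] -0.0738758522958847 [[-1.09702381e-01 -9.93964299e-01 -5.99849973e-04]
 [-9.71289854e-01  1.07327965e-01 -2.12312806e-01]
 [ 2.11095730e-01 -2.27085920e-02 -9.77201572e-01]] [0.04650244 0.56846095 1.16653871]
side [[463.92007397   0.         326.88845929]
 [  0.         463.92007397 197.6379833 ]
 [  0.           0.           1.        ]] -0.12262415532188839 [[ 0.96105778 -0.27573002 -0.01846358]
 [-0.22268244 -0.73313028 -0.64259826]
 [ 0.16364742  0.62168557 -0.76598079]] [-0.51075187  0.20364215  1.46763756]
```

View pics/top.png

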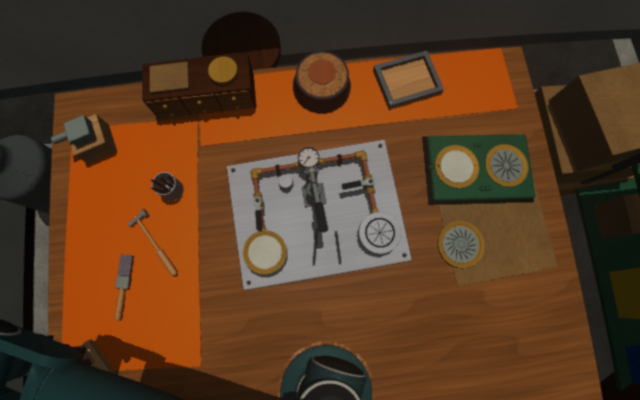

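View pics/side.png

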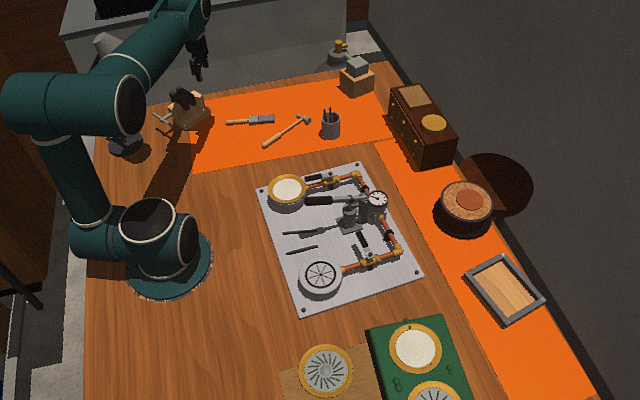

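The top view shows the unit's corners near (228,166), (382,141), (411,261) and (246,290). The dish is on the left plate at (265,252), and the open handle is near (258,200). The lever grip is near (319,215), and the right cock is shut with its handle at (352,185). The side view agrees.

```bash
cat > h.py <<'E'
import numpy as np,cv2,pickle
from scipy.optimize import least_squares
def proj(c,X,R=None,t=None):
    R=c['R'] if R is None else R; t=c['t'] if t is None else t
    p=np.atleast_2d(X)@np.array(R).T+t; s=p[:,:2]/p[:,2:]; r2=(s**2).sum(1,keepdims=True)
    K=c['intrinsics']; s=s*(1+c['k1']*r2); return s*K[0,0]+K[:2,2]
def unit(P,p):  # unit coords->world, p=(x,y,yaw)
    P=np.atleast_2d(P).astype(float); a=p[2]; r=np.array([[np.cos(a),-np.sin(a),0],[np.sin(a),np.cos(a),0],[0,0,1]])
    return P@r.T+[p[0],p[1],0]
E
python3 - <<'E'
from h import *
c=pickle.load(open('pics/top.pkl','rb'));s=pickle.load(open('pics/side.pkl','rb'))
C=np.array([[.2025,.265,.012],[.2025,-.265,.012],[-.2025,-.265,.012],[-.2025,.265,.012]])
q=np.array([[228,166],[382,141],[411,261],[246,290]])
f=lambda p:(proj(c,unit(C,p))-q).ravel()
r=least_squares(f,[.55,0,0]);p=r.x;print(p,r.fun.round(1));np.save('p.npy',p)
g=lambda n,x:print(n,unit(x,p).round(3),proj(c,unit(x,p)).round(0),proj(s,unit(x,p)).round(0))
g('corners',C)
a=.33;L=.165
g('grip top',[.085-L*np.cos(a)-0.0135*np.sin(a)*0,0,.193]); g('pivot',[.085,0,.127])
import itertools
for n,c_ in(('top',c),('side',s)):
    u=proj(c_,unit([[0,.1,.05]],p))[0]
    x0,y0,x1,y1=(215,130,425,300) if n=='top' else (250,150,430,325)
    cv2.imwrite(f'pics/{n}_z.png',cv2.resize(c_['img'][y0:y1,x0:x1,::-1],None,fx=3.5 if n=='top' else 3.3,fy=3.5 if n=='top' else 3.3,interpolation=2))
E
```

```text
[ 0.53949305 -0.03527931  0.06550257] [-1.7  0.2  2.7 -1.5  1.4 -0.4 -2.3  1.1]
corners [[ 0.724  0.242  0.012]
 [ 0.759 -0.286  0.012]
 [ 0.355 -0.313  0.012]
 [ 0.32   0.216  0.012]] [[226. 166.]
 [385. 140.]
 [412. 261.]
 [244. 291.]] [[359. 159.]
 [424. 275.]
 [298. 318.]
 [253. 188.]]
grip top [[ 0.469 -0.04   0.193]] [[323. 226.]] [[309. 199.]]
pivot [[ 0.624 -0.03   0.127]] [[313. 177.]] [[357. 199.]]
```

View pics/top_z.png

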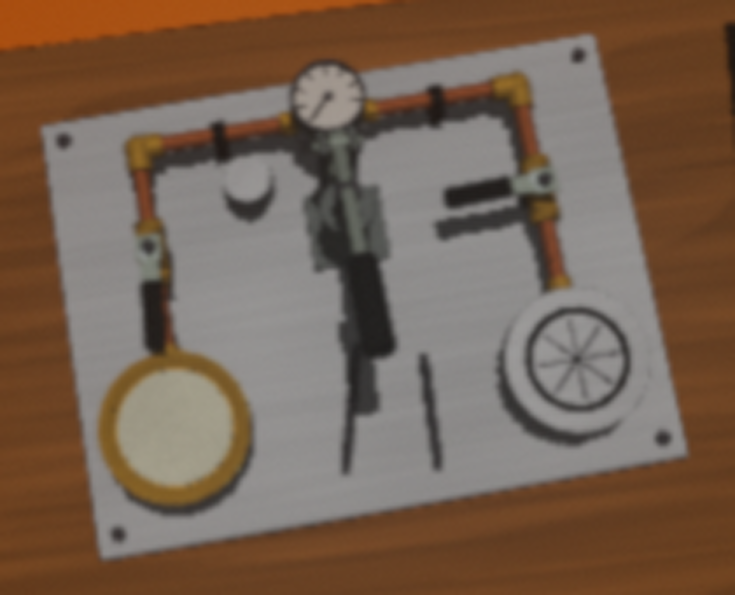

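The zoomed crop gives the grip at (321,217) in the top image, but the model predicts (323,226). I'll check the side crop and triangulate.

View pics/side_z.png

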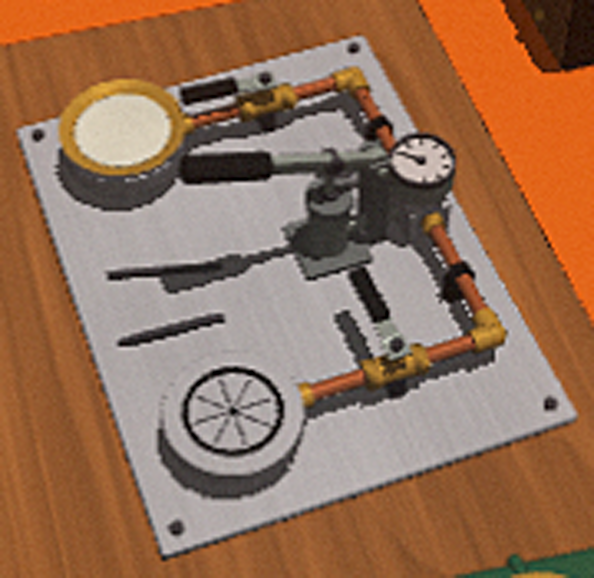

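Run:
```python
from h import *
c=pickle.load(open('pics/top.pkl','rb'));s=pickle.load(open('pics/side.pkl','rb'))
C=np.array([[.2025,.265,.012],[.2025,-.265,.012],[-.2025,-.265,.012],[-.2025,.265,.012]])
q=np.array([[227,166.3],[384.7,140.3],[411.6,260.3],[244.4,289.4]])
r=least_squares(lambda p:(proj(c,unit(C,p))-q).ravel(),[.55,0,0]);p=r.x;print(p,r.fun.round(1));np.save('p.npy',p)
for P in ([.085,0,.127],[-.031,0,.1667],[-.071,0,.1805],[-.111,0,.1943],[-.0,.175,.083]):
    u=unit(P,p);a=proj(c,u)[0];b=proj(s,u)[0];print(P,u.round(3),((a-[215,130])*3.5).round(),((b-[250,150])*3.3).round())
```

```text
[ 0.54063674 -0.03587347  0.06174382] [-0.3 -0.7  0.4 -0.9  0.7  0.3 -0.8  1. ]
[0.085, 0, 0.127] [[ 0.625 -0.031  0.127]] [343. 164.] [355. 163.]
[-0.031, 0, 0.1667] [[ 0.51  -0.038  0.167]] [368. 289.] [239. 169.]
[-0.071, 0, 0.1805] [[ 0.47 -0.04  0.18]] [377. 335.] [197. 171.]
[-0.111, 0, 0.1943] [[ 0.43  -0.043  0.194]] [387. 384.] [153. 173.]
[-0.0, 0.175, 0.083] [[0.53  0.139 0.083]] [158. 306.] [214.  90.]
```

Run:
```python
from h import *
c=pickle.load(open('pics/top.pkl','rb'));s=pickle.load(open('pics/side.pkl','rb'));p=np.load('p.npy')
T={'grip':((371,304),(226,166)),'grip far end':((380,350),(184,166)),'grip near':((362,258),(270,164)),'stemA':((148,248),(265,78)),'gripA':((152,316),(211,92)),'dish':((175,428),(123,130)),'stemB':((546,180),(396,345)),'gripB':((478,192),(369,294)),'plateB':((578,359),(233,411)),'gauge':((326,97),(421,160))}
for n,(a,b) in T.items():
    a=np.array(a)/3.5+[215,130];b=np.array(b)/3.3+[250,150]
    r=least_squares(lambda X:np.r_[proj(c,X)[0]-a,proj(s,X)[0]-b],[.5,0,.1]);X=r.x
    d=X-[p[0],p[1],0];k=p[2];u=[d[0]*np.cos(k)+d[1]*np.sin(k),-d[0]*np.sin(k)+d[1]*np.cos(k),d[2]]
    print(n,X.round(3),'unit',np.round(u,3),'res',r.fun.round(1))
```

```text
grip [ 0.497 -0.038  0.176] unit [-0.044  0.     0.176] res [-0.  -0.3 -0.3  0.1]
grip far end [ 0.458 -0.04   0.192] unit [-0.083  0.001  0.192] res [-0.  -0.3 -0.3  0.1]
grip near [ 0.538 -0.036  0.161] unit [-0.003 -0.     0.161] res [-0.1 -0.6 -0.6  0.2]
stemA [0.584 0.143 0.078] unit [0.055 0.176 0.078] res [-0.  -0.6 -0.6  0.2]
gripA [0.526 0.145 0.073] unit [-0.004  0.182  0.073] res [-0.1 -0.7 -0.8  0.3]
dish [0.429 0.136 0.056] unit [-0.101  0.178  0.056] res [-0.  -0.5 -0.6  0.2]
stemB [ 0.606 -0.208  0.08 ] unit [ 0.054 -0.176  0.08 ] res [-0.  -0.4 -0.4  0.1]
gripB [ 0.601 -0.147  0.079] unit [ 0.053 -0.115  0.079] res [-0.  -0.2 -0.2  0.1]
plateB [ 0.45  -0.217  0.055] unit [-0.102 -0.175  0.055] res [-0.  -0.4 -0.4  0.1]
gauge [ 0.695 -0.024  0.099] unit [0.155 0.002 0.099] res [-0.  -0.2 -0.2  0.1]
```

The triangulation agrees with the given sizes: stem to dish is 157 mm and the heights match within 5 mm. The unit's origin sits 27 mm further along +x than the plate's middle. I'll move above the grip with the fingers shut.

Call:
carry_out --increments '[{"grip": 0,"dx": 0,"dy": 0,"dz": -50},{"grip": 0,"dx": -40,"dy": -45,"dz": -70,"wz": -0.05},{"grip": 0,"dx": -480,"dy": -541,"dz": -70,"wz": -0.41},{"grip": 0,"dx": -480,"dy": -541,"dz": -70,"wz": -0.41},{"grip": 0,"dx": -480,"dy": -541,"dz": -70,"wz": -0.41},{"grip": 0,"dx": -480,"dy": -541,"dz": -70,"wz": -0.41},{"grip": 0,"dx": -480,"dy": -541,"dz": -70,"wz": -0.41},{"grip": 0,"dx": -480,"dy": -541,"dz": -70,"wz": -0.41},{"grip": 0,"dx": -480,"dy": -541,"dz": -70,"wz": -0.41},{"grip": 0,"dx": -480,"dy": -541,"dz": -70,"wz": -0.41},{"grip": 0,"dx": -480,"dy": -541,"dz": -70,"wz": -0.41},{"grip": 0,"dx": -480,"dy": -541,"dz": -70,"wz": -0.41},{"grip": 0,"dx": -480,"dy": -541,"dz": -70,"wz": -0.41},{"grip": 0,"dx": -480,"dy": -541,"dz": -70,"wz": -0.41},{"grip": 0,"dx": -480,"dy": -541,"dz": -70,"wz": -0.41},{"grip": 0,"dx": -480,"dy": -541,"dz": -70,"wz": -0.41},{"grip": 0,"dx": -480,"dy": -541,"dz": -70,"wz": -0.41},{"grip": 0,"dx": -480,"dy": -541,"dz": -70,"wz": -0.41},{"grip": 0,"dx": -480,"dy": -541,"dz": -70,"wz": -0.41},{"grip": 0,"dx": -480,"dy": -541,"dz": -70,"wz": -0.41}]'

```text
validation failed for argument at $.in...
```

Run:
```python
from h import *
from workcell import bot
s=bot.observe();print(s['time_s'],s['position'],s['tool_rot'].round(3) if hasattr(s['tool_rot'],'round') else s['tool_rot'],s['gripper_width'],s['joint_pos'],s['contact_force'])
w=bot.capture('wrist');w['s']=s;pickle.dump(w,open('pics/w1.pkl','wb'));cv2.imwrite('pics/w1.png',w['img'][:,:,::-1]);print(w['tool_from_camera'])
```

```text
0.1 [0.23064469 0.63418106 0.23063666] [[-0.94   0.342 -0.   ]
 [ 0.342  0.94  -0.001]
 [ 0.    -0.001 -1.   ]] 0.0850573101785168 [ 1.18417042e+00  1.16420593e-01  1.44221633e+00  2.69030075e-05
  1.58400330e+00 -3.77840096e-02] [0.05569288 0.597371   0.56118482]
[[ 6.10332483e-04 -9.62973335e-01 -2.69595962e-01  6.76705016e-02]
 [ 9.99999802e-01  6.29820423e-04  1.42141890e-05  4.22274545e-05]
 [ 1.56109158e-04 -2.69595918e-01  9.62973529e-01 -1.43090427e-01]
 [ 0.00000000e+00  0.00000000e+00  0.00000000e+00  1.00000000e+00]]
```

View pics/w1.png

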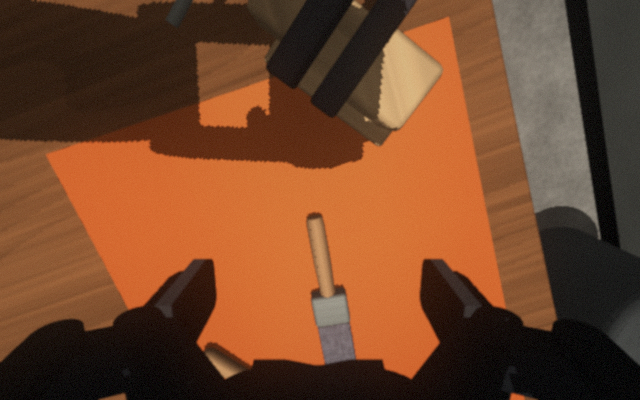

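The move was refused and the arm hasn't moved; the wrist view shows only the side of the bench below the start pose. I'll resend it with every field filled in, in a short call first.

Call:
carry_out --increments '[{"grip": 0,"dx": 0,"dy": 0,"dz": -50,"wx": 0,"wy": 0,"wz": 0},{"grip": 0,"dx": 0,"dy": 0,"dz": -70,"wx": 0,"wy": 0,"wz": 0}]'

```text
time_s: 0.35
position: [0.2308, 0.6345, 0.3048]
tool_rot: [[-0.94, 0.342, 0.001], [0.342, 0.94, 0.002], [-0.0, 0.003, -1.0]]
contact_force: [0.6, 0.7, 2.6]
gripper_width: 0.0591
grip_force: 0.0
```

Call:
carry_out --increments '[{"grip": 0,"dx": -480,"dy": -541,"dz": 0,"wx": 0,"wy": 0,"wz": -0.41},{"grip": 0,"dx": -480,"dy": -541,"dz": 0,"wx": 0,"wy": 0,"wz": -0.41},{"grip": 0,"dx": -480,"dy": -541,"dz": 0,"wx": 0,"wy": 0,"wz": -0.41},{"grip": 0,"dx": -480,"dy": -541,"dz": 0,"wx": 0,"wy": 0,"wz": -0.41},{"grip": 0,"dx": -480,"dy": -541,"dz": 0,"wx": 0,"wy": 0,"wz": -0.41},{"grip": 0,"dx": -480,"dy": -541,"dz": 0,"wx": 0,"wy": 0,"wz": -0.41},{"grip": 0,"dx": -480,"dy": -541,"dz": 0,"wx": 0,"wy": 0,"wz": -0.41},{"grip": 0,"dx": -480,"dy": -541,"dz": 0,"wx": 0,"wy": 0,"wz": -0.41},{"grip": 0,"dx": -480,"dy": -541,"dz": 0,"wx": 0,"wy": 0,"wz": -0.41},{"grip": 0,"dx": -480,"dy": -541,"dz": 0,"wx": 0,"wy": 0,"wz": -0.41},{"grip": 0,"dx": -480,"dy": -541,"dz": 0,"wx": 0,"wy": 0,"wz": -0.41},{"grip": 0,"dx": -480,"dy": -541,"dz": 0,"wx": 0,"wy": 0,"wz": -0.41},{"grip": 0,"dx": -480,"dy": -541,"dz": 0,"wx": 0,"wy": 0,"wz": -0.41},{"grip": 0,"dx": -480,"dy": -541,"dz": 0,"wx": 0,"wy": 0,"wz": -0.41},{"grip": 0,"dx": -480,"dy": -541,"dz": 0,"wx": 0,"wy": 0,"wz": -0.41},{"grip": 0,"dx": -480,"dy": -541,"dz": 0,"wx": 0,"wy": 0,"wz": -0.41},{"grip": 0,"dx": -480,"dy": -541,"dz": 0,"wx": 0,"wy": 0,"wz": -0.41},{"grip": 0,"dx": -480,"dy": -541,"dz": 0,"wx": 0,"wy": 0,"wz": -0.41}]'

```text
time_s: 2.15
position: [0.4967, -0.0373, 0.3014]
tool_rot: [[-0.998, -0.062, 0.0], [-0.062, 0.998, 0.0], [-0.0, 0.0, -1.0]]
contact_force: [0.3, -0.2, 0.1]
gripper_width: -0.0001
grip_force: 0.0
```

Run:
```python
from h import *
from workcell import bot
s=bot.observe();print(s['time_s'],s['position'],np.round(s['tool_rot'],3),s['gripper_width'],s['joint_pos'],s['contact_force'])
w=bot.capture('wrist');w['s']=s;pickle.dump(w,open('pics/w2.pkl','wb'));cv2.imwrite('pics/w2.png',w['img'][:,:,::-1])
```

```text
2.15 [ 0.49666053 -0.03733627  0.3013533 ] [[-0.998 -0.062  0.   ]
 [-0.062  0.998  0.   ]
 [-0.     0.    -1.   ]] -9.222399803887343e-05 [-1.26349000e-01 -2.82433092e-01  1.70361949e+00  1.64369950e-04
  1.72034457e+00 -1.75907866e+00] [ 0.31234318 -0.19658337  0.08193072]
```

View pics/w2.png

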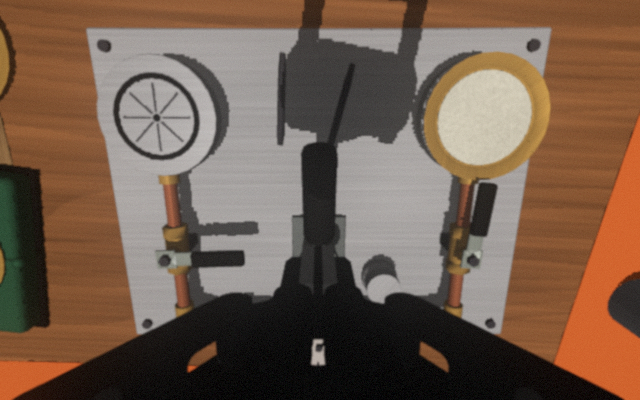

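The wrist view shows the lever grip from (319,143) to (319,243), centred directly ahead of the tool. Cock a's stem is at (472,258), and its sleeve runs from (487,183) to (477,236).

Run:
```python
from h import *
w=pickle.load(open('pics/w2.pkl','rb'));s=w['s'];p=np.load('p.npy')
M=np.array(w['tool_from_camera']);Rt=np.array(s['tool_rot']);Rc=Rt@M[:3,:3];o=Rt@M[:3,3]+s['position']
R=Rc.T;t=-R@o
def at(px,z):
    f=lambda X:(proj(w,[X[0],X[1],z],R,t)-px).ravel()
    return least_squares(f,[.5,0]).x
for n,px,z in [('grip end rob',(319,143),.205),('grip end piv',(319,243),.17),('gripmid',(319,195),.193),('stem',(472,258),.088),('sleeve far',(487,184),.088),('sleeve near',(477,236),.088),('dish',(486,115),.069),('stemB',(166,260),.088),('plateB',(156,117),.06)]:
    X=at(px,z);d=X-p[:2];k=p[2];print(n,X.round(3),'unit',np.round([d[0]*np.cos(k)+d[1]*np.sin(k),-d[0]*np.sin(k)+d[1]*np.cos(k)],3))
```

```text
grip end rob [ 0.452 -0.039] unit [-0.089  0.002]
grip end piv [ 0.54  -0.034] unit [-0.001  0.002]
gripmid [ 0.492 -0.037] unit [-0.049  0.002]
stem [0.58  0.141] unit [0.05  0.174]
sleeve far [0.495 0.142] unit [-0.035  0.18 ]
sleeve near [0.554 0.142] unit [0.024 0.177]
dish [0.425 0.136] unit [-0.105  0.178]
stemB [ 0.604 -0.202] unit [ 0.053 -0.169]
plateB [ 0.449 -0.216] unit [-0.102 -0.174]
```

The grip middle is at (0.496, -0.037), right under the tool. I'll press down for the first stroke and slow near the bottom.

Call:
carry_out --increments '[{"grip": 0,"dx": 0,"dy": 0,"dz": 45,"wx": 0,"wy": 0,"wz": 0},{"grip": 0,"dx": 0,"dy": 0,"dz": 85,"wx": 0,"wy": 0,"wz": 0},{"grip": 0,"dx": 0,"dy": 0,"dz": 100,"wx": 0,"wy": 0,"wz": 0},{"grip": 0,"dx": 0,"dy": 0,"dz": 110,"wx": 0,"wy": 0,"wz": 0},{"grip": 0,"dx": 0,"dy": 0,"dz": 120,"wx": 0,"wy": 0,"wz": 0},{"grip": 0,"dx": 0,"dy": 0,"dz": 130,"wx": 0,"wy": 0,"wz": 0},{"grip": 0,"dx": 0,"dy": 0,"dz": 140,"wx": 0,"wy": 0,"wz": 0}]'

```text
time_s: 2.9
position: [0.4978, -0.0379, 0.164]
tool_rot: [[-0.998, -0.062, 0.003], [-0.062, 0.998, -0.001], [-0.003, -0.001, -1.0]]
contact_force: [-5.5, 0.3, 10.4]
gripper_width: -0.0003
grip_force: 4.7
```

Call:
carry_out --increments '[{"grip": 0,"dx": 0,"dy": 0,"dz": 10,"wx": 0,"wy": 0,"wz": 0},{"grip": 0,"dx": 0,"dy": 0,"dz": 20,"wx": 0,"wy": 0,"wz": 0},{"grip": 0,"dx": 0,"dy": 0,"dz": 30,"wx": 0,"wy": 0,"wz": 0},{"grip": 0,"dx": 0,"dy": 0,"dz": 40,"wx": 0,"wy": 0,"wz": 0},{"grip": 0,"dx": 0,"dy": 0,"dz": 50,"wx": 0,"wy": 0,"wz": 0},{"grip": 0,"dx": 0,"dy": 0,"dz": 60,"wx": 0,"wy": 0,"wz": 0},{"grip": 0,"dx": 0,"dy": 0,"dz": 60,"wx": 0,"wy": 0,"wz": 0}]'

```text
time_s: 3.6
position: [0.4984, -0.0379, 0.1037]
tool_rot: [[-0.998, -0.062, 0.004], [-0.062, 0.998, -0.0], [-0.004, -0.001, -1.0]]
contact_force: [-1.6, 0.8, 12.4]
gripper_width: 0.0
grip_force: 6.3
```

Call:
carry_out --increments '[{"grip": 0,"dx": 0,"dy": 0,"dz": 4,"wx": 0,"wy": 0,"wz": 0},{"grip": 0,"dx": 0,"dy": 0,"dz": 8,"wx": 0,"wy": 0,"wz": 0},{"grip": 0,"dx": 0,"dy": 0,"dz": 8,"wx": 0,"wy": 0,"wz": 0}]'

```text
time_s: 3.9
position: [0.4994, -0.038, 0.1005]
tool_rot: [[-0.998, -0.062, 0.007], [-0.062, 0.998, -0.001], [-0.007, -0.001, -1.0]]
contact_force: [-20.4, 2.1, 50.8]
gripper_width: 0.0
grip_force: 27.7
```

The lever met its stop at z 0.1005, where the force rose to 51 N. I'll lift and check the gauge.

Call:
carry_out --increments '[{"grip": 0,"dx": 0,"dy": 0,"dz": -15,"wx": 0,"wy": 0,"wz": 0},{"grip": 0,"dx": 0,"dy": 0,"dz": -30,"wx": 0,"wy": 0,"wz": 0},{"grip": 0,"dx": 0,"dy": 0,"dz": -45,"wx": 0,"wy": 0,"wz": 0},{"grip": 0,"dx": 0,"dy": 0,"dz": -60,"wx": 0,"wy": 0,"wz": 0},{"grip": 0,"dx": 0,"dy": 0,"dz": -75,"wx": 0,"wy": 0,"wz": 0},{"grip": 0,"dx": 0,"dy": 0,"dz": -90,"wx": 0,"wy": 0,"wz": 0},{"grip": 0,"dx": 0,"dy": 0,"dz": -105,"wx": 0,"wy": 0,"wz": 0},{"grip": 0,"dx": 0,"dy": 0,"dz": -120,"wx": 0,"wy": 0,"wz": 0},{"grip": 0,"dx": 0,"dy": 0,"dz": -120,"wx": 0,"wy": 0,"wz": 0},{"grip": 0,"dx": 0,"dy": 0,"dz": -120,"wx": 0,"wy": 0,"wz": 0}]'

```text
time_s: 4.9
position: [0.4968, -0.0381, 0.213]
tool_rot: [[-0.998, -0.061, -0.0], [-0.061, 0.998, 0.0], [0.0, 0.0, -1.0]]
contact_force: [-0.5, 0.5, 0.2]
gripper_width: -0.0
grip_force: 0.0
```

```bash
cat > g.py <<'E'
from h import *
from workcell import bot
import sys
o=[]
for n,x,y in(('top',308,158),('side',377.5,198.5)):
    a=pickle.load(open(f'pics/{n}.pkl','rb'))['img'];b=bot.capture(n)['img']
    pickle.dump(b,open(f'pics/{n}{sys.argv[1]}.pkl','wb'))
    x,y=int(x),int(y)
    for im in(a,b): o.append(cv2.resize(im[y-14:y+15,x-14:x+15,::-1],(290,290),interpolation=2))
cv2.imwrite(f'pics/g{sys.argv[1]}.png',np.vstack([np.hstack(o[:2]),np.hstack(o[2:])]))
s=bot.observe();print(s['time_s'],s['position'],s['contact_force'])
E
python3 g.py 1
```

```text
5.0 [ 0.49656438 -0.03808081  0.2123193 ] [-0.25888284  0.51112494 -0.9858012 ]
```

View pics/g1.png

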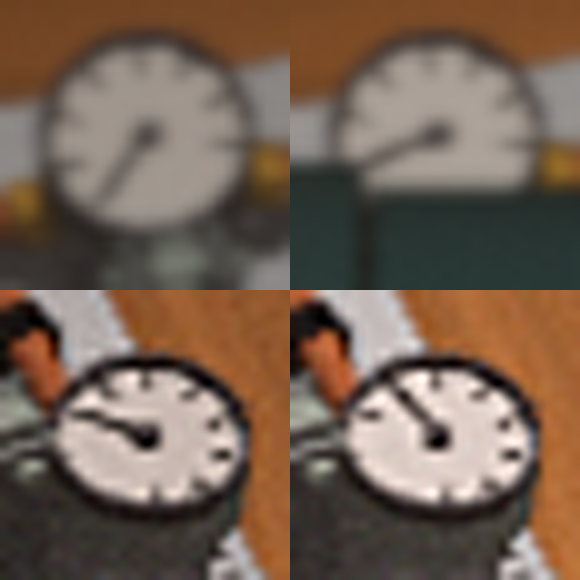

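Left is before and right is after. In the top view the needle went from pointing at (100,205) to (365,168) relative to its hub, a clockwise turn of about 0.55 to 0.6 rad, so the stroke counted. Now stroke 2.

Call:
carry_out --increments '[{"grip": 0,"dx": 0,"dy": 0,"dz": 15,"wx": 0,"wy": 0,"wz": 0},{"grip": 0,"dx": 0,"dy": 0,"dz": 27,"wx": 0,"wy": 0,"wz": 0},{"grip": 0,"dx": 0,"dy": 0,"dz": 40,"wx": 0,"wy": 0,"wz": 0},{"grip": 0,"dx": 0,"dy": 0,"dz": 53,"wx": 0,"wy": 0,"wz": 0},{"grip": 0,"dx": 0,"dy": 0,"dz": 66,"wx": 0,"wy": 0,"wz": 0},{"grip": 0,"dx": 0,"dy": 0,"dz": 79,"wx": 0,"wy": 0,"wz": 0},{"grip": 0,"dx": 0,"dy": 0,"dz": 92,"wx": 0,"wy": 0,"wz": 0},{"grip": 0,"dx": 0,"dy": 0,"dz": 103,"wx": 0,"wy": 0,"wz": 0},{"grip": 0,"dx": 0,"dy": 0,"dz": 110,"wx": 0,"wy": 0,"wz": 0},{"grip": 0,"dx": 0,"dy": 0,"dz": 115,"wx": 0,"wy": 0,"wz": 0},{"grip": 0,"dx": 0,"dy": 0,"dz": 119,"wx": 0,"wy": 0,"wz": 0},{"grip": 0,"dx": 0,"dy": 0,"dz": 119,"wx": 0,"wy": 0,"wz": 0},{"grip": 0,"dx": 0,"dy": 0,"dz": 119,"wx": 0,"wy": 0,"wz": 0}]'

```text
time_s: 6.3
position: [0.4984, -0.0382, 0.0998]
tool_rot: [[-0.998, -0.061, 0.005], [-0.061, 0.998, -0.0], [-0.005, -0.001, -1.0]]
contact_force: [-26.1, 3.3, 71.1]
gripper_width: 0.0009
grip_force: 37.7
```

Call:
carry_out --increments '[{"grip": 0,"dx": 0,"dy": 0,"dz": -15,"wx": 0,"wy": 0,"wz": 0},{"grip": 0,"dx": 0,"dy": 0,"dz": -30,"wx": 0,"wy": 0,"wz": 0},{"grip": 0,"dx": 0,"dy": 0,"dz": -45,"wx": 0,"wy": 0,"wz": 0},{"grip": 0,"dx": 0,"dy": 0,"dz": -60,"wx": 0,"wy": 0,"wz": 0},{"grip": 0,"dx": 0,"dy": 0,"dz": -75,"wx": 0,"wy": 0,"wz": 0},{"grip": 0,"dx": 0,"dy": 0,"dz": -90,"wx": 0,"wy": 0,"wz": 0},{"grip": 0,"dx": 0,"dy": 0,"dz": -105,"wx": 0,"wy": 0,"wz": 0},{"grip": 0,"dx": 0,"dy": 0,"dz": -119,"wx": 0,"wy": 0,"wz": 0},{"grip": 0,"dx": 0,"dy": 0,"dz": -119,"wx": 0,"wy": 0,"wz": 0},{"grip": 0,"dx": 0,"dy": 0,"dz": -119,"wx": 0,"wy": 0,"wz": 0}]'

```text
time_s: 7.3
position: [0.4967, -0.0381, 0.2126]
tool_rot: [[-0.998, -0.061, -0.001], [-0.061, 0.998, 0.0], [0.001, 0.0, -1.0]]
contact_force: [0.1, -0.1, -0.6]
gripper_width: 0.0
grip_force: 0.0
```

Force peaked at 71 N, so I'll press slightly less on stroke 3.

Call:
carry_out --increments '[{"grip": 0,"dx": 0,"dy": 0,"dz": 15,"wx": 0,"wy": 0,"wz": 0},{"grip": 0,"dx": 0,"dy": 0,"dz": 27,"wx": 0,"wy": 0,"wz": 0},{"grip": 0,"dx": 0,"dy": 0,"dz": 40,"wx": 0,"wy": 0,"wz": 0},{"grip": 0,"dx": 0,"dy": 0,"dz": 53,"wx": 0,"wy": 0,"wz": 0},{"grip": 0,"dx": 0,"dy": 0,"dz": 66,"wx": 0,"wy": 0,"wz": 0},{"grip": 0,"dx": 0,"dy": 0,"dz": 79,"wx": 0,"wy": 0,"wz": 0},{"grip": 0,"dx": 0,"dy": 0,"dz": 92,"wx": 0,"wy": 0,"wz": 0},{"grip": 0,"dx": 0,"dy": 0,"dz": 103,"wx": 0,"wy": 0,"wz": 0},{"grip": 0,"dx": 0,"dy": 0,"dz": 110,"wx": 0,"wy": 0,"wz": 0},{"grip": 0,"dx": 0,"dy": 0,"dz": 114,"wx": 0,"wy": 0,"wz": 0},{"grip": 0,"dx": 0,"dy": 0,"dz": 117,"wx": 0,"wy": 0,"wz": 0},{"grip": 0,"dx": 0,"dy": 0,"dz": 117,"wx": 0,"wy": 0,"wz": 0},{"grip": 0,"dx": 0,"dy": 0,"dz": 117,"wx": 0,"wy": 0,"wz": 0}]'

```text
time_s: 8.6
position: [0.4982, -0.0381, 0.1001]
tool_rot: [[-0.998, -0.061, 0.005], [-0.061, 0.998, -0.0], [-0.004, -0.001, -1.0]]
contact_force: [-17.4, 3.1, 55.3]
gripper_width: -0.0003
grip_force: 28.9
```

Call:
carry_out --increments '[{"grip": 0,"dx": 0,"dy": 0,"dz": -15,"wx": 0,"wy": 0,"wz": 0},{"grip": 0,"dx": 0,"dy": 0,"dz": -30,"wx": 0,"wy": 0,"wz": 0},{"grip": 0,"dx": 0,"dy": 0,"dz": -45,"wx": 0,"wy": 0,"wz": 0},{"grip": 0,"dx": 0,"dy": 0,"dz": -60,"wx": 0,"wy": 0,"wz": 0},{"grip": 0,"dx": 0,"dy": 0,"dz": -75,"wx": 0,"wy": 0,"wz": 0},{"grip": 0,"dx": 0,"dy": 0,"dz": -90,"wx": 0,"wy": 0,"wz": 0},{"grip": 0,"dx": 0,"dy": 0,"dz": -105,"wx": 0,"wy": 0,"wz": 0},{"grip": 0,"dx": 0,"dy": 0,"dz": -120,"wx": 0,"wy": 0,"wz": 0},{"grip": 0,"dx": 0,"dy": 0,"dz": -150,"wx": 0,"wy": 0,"wz": 0},{"grip": 0,"dx": 0,"dy": 0,"dz": -160,"wx": 0,"wy": 0,"wz": 0},{"grip": 0,"dx": 0,"dy": 0,"dz": -160,"wx": 0,"wy": 0,"wz": 0}]'

```text
time_s: 9.7
position: [0.4972, -0.0382, 0.2573]
tool_rot: [[-0.998, -0.061, 0.001], [-0.061, 0.998, -0.0], [-0.001, -0.0, -1.0]]
contact_force: [0.1, -0.5, -0.6]
gripper_width: 0.0
grip_force: 0.0
```

```bash
python3 g.py 3
```

```text
9.8 [ 0.49663586 -0.03810573  0.25508586] [-0.05256448  0.27220009  0.19873866]
```

View pics/g3.png

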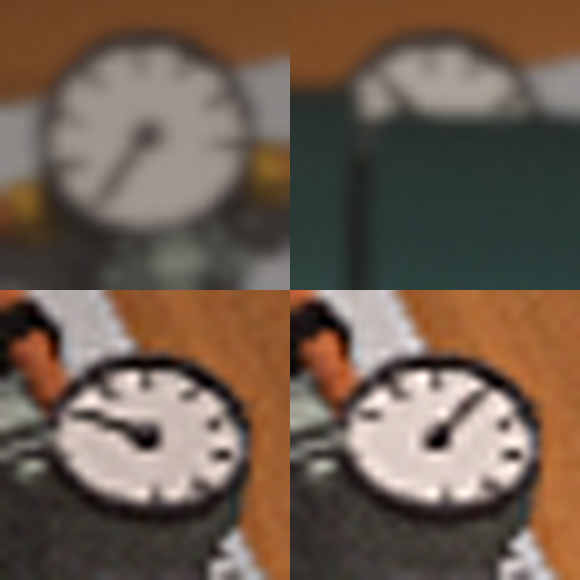

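From hub to tip the needle has turned from bearing 214° to about 315° in the top view, roughly 1.77 rad, so three strokes are counted. Next I'll bring the shut fingers down to the right of the open handle.

Call:
carry_out --increments '[{"grip": 0,"dx": -10,"dy": 45,"dz": 0,"wx": 0,"wy": 0,"wz": 0},{"grip": 0,"dx": -20,"dy": 90,"dz": 0,"wx": 0,"wy": 0,"wz": 0},{"grip": 0,"dx": -34,"dy": 137,"dz": 0,"wx": 0,"wy": 0,"wz": 0},{"grip": 0,"dx": -34,"dy": 137,"dz": 0,"wx": 0,"wy": 0,"wz": 0},{"grip": 0,"dx": -34,"dy": 137,"dz": 30,"wx": 0,"wy": 0,"wz": 0},{"grip": 0,"dx": -34,"dy": 137,"dz": 60,"wx": 0,"wy": 0,"wz": 0},{"grip": 0,"dx": -34,"dy": 137,"dz": 90,"wx": 0,"wy": 0,"wz": 0},{"grip": 0,"dx": -34,"dy": 137,"dz": 120,"wx": 0,"wy": 0,"wz": 0},{"grip": 0,"dx": -34,"dy": 137,"dz": 120,"wx": 0,"wy": 0,"wz": 0}]'

```text
time_s: 10.7
position: [0.5201, 0.1001, 0.1311]
tool_rot: [[-0.998, -0.061, -0.008], [-0.061, 0.998, -0.001], [0.008, -0.001, -1.0]]
contact_force: [0.8, 0.1, 0.2]
gripper_width: 0.0001
grip_force: 0.0
```

Run:
```python
from h import *
from workcell import bot
s=bot.observe();print(s['time_s'],s['position'])
a=bot.capture('wrist')['img'][:,:,::-1];b=bot.capture('side')['img'][:,:,::-1]
cv2.imwrite('pics/c1.png',np.hstack([cv2.resize(a,(480,300)),cv2.resize(b[130:250,230:390],(320,240))[:,:] if 0 else cv2.resize(b[130:280,250:410],(320,300),interpolation=2)]))
```

```text
10.7 [0.52010117 0.1000528  0.13108302]
```

View pics/c1.png

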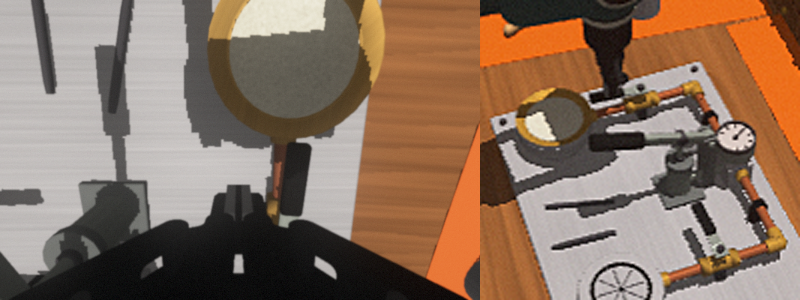

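The fingers hang clear to the right of the sleeve: the tips are at (238,195) and the sleeve is at (295,180) in the left half. Down to handle height.

Call:
carry_out --increments '[{"grip": 0,"dx": 0,"dy": 0,"dz": 20,"wx": 0,"wy": 0,"wz": 0},{"grip": 0,"dx": 0,"dy": 0,"dz": 40,"wx": 0,"wy": 0,"wz": 0},{"grip": 0,"dx": 0,"dy": 0,"dz": 55,"wx": 0,"wy": 0,"wz": 0},{"grip": 0,"dx": 0,"dy": 0,"dz": 62,"wx": 0,"wy": 0,"wz": 0},{"grip": 0,"dx": 0,"dy": 0,"dz": 62,"wx": 0,"wy": 0,"wz": 0},{"grip": 0,"dx": 0,"dy": 0,"dz": 62,"wx": 0,"wy": 0,"wz": 0}]'

```text
time_s: 11.4
position: [0.5229, 0.1008, 0.0753]
tool_rot: [[-0.998, -0.061, 0.001], [-0.061, 0.998, 0.0], [-0.001, 0.0, -1.0]]
contact_force: [-0.1, -0.7, -0.2]
gripper_width: -0.0001
grip_force: 0.0
```

Call:
carry_out --increments '[{"grip": 0,"dx": 0,"dy": 7,"dz": 1,"wx": 0,"wy": 0,"wz": 0},{"grip": 0,"dx": 0,"dy": 13,"dz": 1,"wx": 0,"wy": 0,"wz": 0},{"grip": 0,"dx": 1,"dy": 20,"dz": 1,"wx": 0,"wy": 0,"wz": 0},{"grip": 0,"dx": 2,"dy": 26,"dz": 1,"wx": 0,"wy": 0,"wz": 0},{"grip": 0,"dx": 3,"dy": 32,"dz": 1,"wx": 0,"wy": 0,"wz": 0},{"grip": 0,"dx": 3,"dy": 39,"dz": 1,"wx": 0,"wy": 0,"wz": 0},{"grip": 0,"dx": 3,"dy": 45,"dz": 1,"wx": 0,"wy": 0,"wz": 0},{"grip": 0,"dx": 2,"dy": 52,"dz": 1,"wx": 0,"wy": 0,"wz": 0},{"grip": 0,"dx": 0,"dy": 58,"dz": 1,"wx": 0,"wy": 0,"wz": 0},{"grip": 0,"dx": -2,"dy": 64,"dz": 1,"wx": 0,"wy": 0,"wz": 0},{"grip": 0,"dx": -5,"dy": 70,"dz": 1,"wx": 0,"wy": 0,"wz": 0},{"grip": 0,"dx": -9,"dy": 75,"dz": 1,"wx": 0,"wy": 0,"wz": 0},{"grip": 0,"dx": -13,"dy": 80,"dz": 1,"wx": 0,"wy": 0,"wz": 0},{"grip": 0,"dx": -17,"dy": 85,"dz": 1,"wx": 0,"wy": 0,"wz": 0}]'

```text
time_s: 12.8
position: [0.5338, 0.1865, 0.073]
tool_rot: [[-0.998, -0.061, -0.001], [-0.061, 0.998, -0.002], [0.001, -0.002, -1.0]]
contact_force: [-3.2, -7.5, -0.4]
gripper_width: -0.0002
grip_force: 3.0
```

Call:
carry_out --increments '[{"grip": 0,"dx": -4,"dy": 3,"dz": 0,"wx": 0,"wy": 0,"wz": 0},{"grip": 0,"dx": -8,"dy": 6,"dz": 0,"wx": 0,"wy": 0,"wz": 0},{"grip": 0,"dx": -12,"dy": 8,"dz": 0,"wx": 0,"wy": 0,"wz": 0},{"grip": 0,"dx": -16,"dy": 10,"dz": 0,"wx": 0,"wy": 0,"wz": 0},{"grip": 0,"dx": -20,"dy": 11,"dz": 0,"wx": 0,"wy": 0,"wz": 0},{"grip": 0,"dx": -20,"dy": 11,"dz": 0,"wx": 0,"wy": 0,"wz": 0}]'

```text
time_s: 13.4
position: [0.5531, 0.1991, 0.0728]
tool_rot: [[-0.998, -0.062, -0.002], [-0.062, 0.998, -0.001], [0.002, -0.001, -1.0]]
contact_force: [-2.1, -1.9, -0.7]
gripper_width: -0.0002
grip_force: 1.1
```

Call:
carry_out --increments '[{"grip": 0,"dx": -3,"dy": 0,"dz": 0,"wx": 0,"wy": 0,"wz": 0},{"grip": 0,"dx": -6,"dy": 0,"dz": 0,"wx": 0,"wy": 0,"wz": 0},{"grip": 0,"dx": -6,"dy": 0,"dz": 0,"wx": 0,"wy": 0,"wz": 0}]'

```text
time_s: 13.7
position: [0.5589, 0.2, 0.0729]
tool_rot: [[-0.998, -0.062, -0.002], [-0.062, 0.998, 0.001], [0.002, 0.001, -1.0]]
contact_force: [-4.4, 2.1, -1.0]
gripper_width: 0.0001
grip_force: 2.0
```

Call:
carry_out --increments '[{"grip": 0,"dx": -2,"dy": 0,"dz": 0,"wx": 0,"wy": 0,"wz": 0},{"grip": 0,"dx": -4,"dy": 0,"dz": 0,"wx": 0,"wy": 0,"wz": 0},{"grip": 0,"dx": -4,"dy": 0,"dz": 0,"wx": 0,"wy": 0,"wz": 0}]'

```text
time_s: 14.0
position: [0.5606, 0.2003, 0.0728]
tool_rot: [[-0.998, -0.062, -0.007], [-0.062, 0.998, 0.0], [0.007, 0.001, -1.0]]
contact_force: [-28.4, 2.5, 9.4]
gripper_width: 0.0002
grip_force: 14.1
```

The force rose to 28 N with little travel, so the handle is at its stop. I'll hold briefly, back off straight, then lift.

Call:
carry_out --increments '[{"grip": 0,"dx": -1,"dy": 0,"dz": 0,"wx": 0,"wy": 0,"wz": 0},{"grip": 0,"dx": -1,"dy": 0,"dz": 0,"wx": 0,"wy": 0,"wz": 0},{"grip": 0,"dx": -1,"dy": 0,"dz": 0,"wx": 0,"wy": 0,"wz": 0},{"grip": 0,"dx": 5,"dy": 0,"dz": 0,"wx": 0,"wy": 0,"wz": 0},{"grip": 0,"dx": 15,"dy": 0,"dz": 0,"wx": 0,"wy": 0,"wz": 0},{"grip": 0,"dx": 20,"dy": 0,"dz": 0,"wx": 0,"wy": 0,"wz": 0},{"grip": 0,"dx": 20,"dy": 0,"dz": -30,"wx": 0,"wy": 0,"wz": 0},{"grip": 0,"dx": 20,"dy": 0,"dz": -75,"wx": 0,"wy": 0,"wz": 0},{"grip": 0,"dx": 20,"dy": 0,"dz": -120,"wx": 0,"wy": 0,"wz": 0},{"grip": 0,"dx": 20,"dy": 0,"dz": -165,"wx": 0,"wy": 0,"wz": 0},{"grip": 0,"dx": 60,"dy": 20,"dz": -200,"wx": 0,"wy": 0,"wz": 0},{"grip": 0,"dx": 80,"dy": 20,"dz": -230,"wx": 0,"wy": 0,"wz": 0},{"grip": 0,"dx": 80,"dy": 20,"dz": -230,"wx": 0,"wy": 0,"wz": 0},{"grip": 0,"dx": 80,"dy": 20,"dz": -230,"wx": 0,"wy": 0,"wz": 0}]'

```text
time_s: 15.4
position: [0.4822, 0.2147, 0.3043]
tool_rot: [[-0.998, -0.062, 0.002], [-0.062, 0.998, 0.001], [-0.002, 0.001, -1.0]]
contact_force: [0.4, 0.0, -0.3]
gripper_width: 0.0001
grip_force: 0.0
```

Run:
```python
from h import *
from workcell import bot
s=bot.observe();print(s['time_s'],s['position'],s['contact_force'])
a=bot.capture('wrist')['img'][:,:,::-1];b=bot.capture('side')['img'][:,:,::-1]
cv2.imwrite('pics/f.png',np.hstack([cv2.resize(a,(400,250)),cv2.resize(b[150:325,250:430],(400,389),interpolation=2)[:250]]))
```

```text
15.4 [0.48215326 0.2146809  0.30433769] [ 0.35436357  0.03289116 -0.26546153]
```

View pics/f.png

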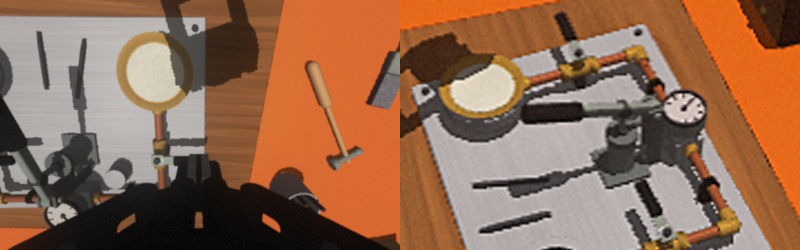

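In the side half, cock a's handle now lies across its pipe at (568,35), parallel to cock b's. The lever is up, the dish hasn't moved and the robot is clear, so I'll hand the job in.

```bash
python3 -c "
from workcell import bot
print(bot.close_job())"
```

```text
the job is handed in; nothing more can be done
None
```

I gave the pump three full strokes (gauge needle turned about 1.8 rad), shut the dish's cock to its stop, and handed the job in at about 15 s; the last pictures showed the lever up, the dish in place and the other cock still shut, but no verdict came back.

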